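# Fill the takeaway tray with wedge-shaped slice boxes, head to tail

### The job

Pack the two wedge-shaped slice boxes from the sloping stand into the tray beside the two that are already there, so that all four lie in one row with noses pointing alternately one way and the other, flat on the tray floor with no lid above the rim. Set them down gently rather than dropping them, leave the two packed boxes in the tray, and do not shift the pitcher, the blue cup or the bell.

Things in the scene. Friction and masses are not known exactly. Their poses are not given: they have to be found in the camera images.
- tray: wooden tray, fixed. Outside 144 (x) x 246 (y), inside 128 x 230 mm; floor 8 thick, rim 56 high: seated lids lie 3 mm below it. Origin: centre of underside, z up. Holds 4 boxes lying along x, side by side along y at 52 mm pitch, noses alternately to +x and -x, with 10 mm play along y. 2 are already packed against the +y wall; the -y half is empty
- stand: wooden display stand, fixed, 184 mm wide (y), 120 deep: a board rising at 35 degrees towards +x, with a 20 mm lip at its foot and a 12 mm high rail between two bays, about 86 mm apart along y. Two boxes lie on it, wide end at the lip, nose up the slope, lids and tabs leaning 35 degrees to -x (towards the tray). Origin: centre of its foot, z up
- slice_box_a: rigid kraft-card wedge box, in the tray, nose to its +x, first or second from the +y wall, 0.1-0.23 kg: 120 mm long (x), width 64 mm at the wide end to 40 at the blunt nose, tapering alike on both sides; lid 45 mm up. Dark red carry tab on the lid above the origin: 10 mm thick (x), 34 wide (y), its top 78 mm above the underside. Origin: centre of underside. x: wide end to nose, z: up through lid
- slice_box_b: rigid kraft-card wedge box, in the tray, nose to its -x, first or second from the +y wall, 0.1-0.23 kg: 120 mm long (x), width 64 mm at the wide end to 40 at the blunt nose, tapering alike on both sides; lid 45 mm up. Dark red carry tab on the lid above the origin: 10 mm thick (x), 34 wide (y), its top 78 mm above the underside. Origin: centre of underside. x: wide end to nose, z: up through lid
- slice_box_c: rigid kraft-card wedge box, on the stand in either bay, to be packed, 0.1-0.23 kg: 120 mm long (x), width 64 mm at the wide end to 40 at the blunt nose, tapering alike on both sides; lid 45 mm up. Dark red carry tab on the lid above the origin: 10 mm thick (x), 34 wide (y), its top 78 mm above the underside. Origin: centre of underside. x: wide end to nose, z: up through lid
- slice_box_d: rigid kraft-card wedge box, on the stand in either bay, to be packed, 0.1-0.23 kg: 120 mm long (x), width 64 mm at the wide end to 40 at the blunt nose, tapering alike on both sides; lid 45 mm up. Dark red carry tab on the lid above the origin: 10 mm thick (x), 34 wide (y), its top 78 mm above the underside. Origin: centre of underside. x: wide end to nose, z: up through lid
- slice_box_c_nose (a point): middle of the upper edge of the nose of slice_box_c: at (60, 0, 45) mm in the box's frame, which it shares
- slice_box_d_nose (a point): middle of the upper edge of the nose of slice_box_d: at (60, 0, 45) mm in the box's frame, which it shares
- milk_pitcher_2: small steel milk pitcher, 68x95x83 mm, bystander. Origin: centre of its underside
- cup_blue_1: blue espresso cup, 63x82x56 mm, bystander. Origin: centre of its underside
- counter_bell: brass service bell, 74 mm across, 61 mm high, bystander. Origin: centre of its underside

How it is judged:
By the outcome, as a careful person would: the job done as asked, in the order asked, and still so for the second after the job is handed in, with the robot touching nothing.
It also fails if it takes over 51 s, if anything falls off the work surface, if the arm or the gripper's body presses on something with over 40 N, if the wrist force passes 120 N, or if a joint passes its speed limit or range.

### The arm

A 6-joint arm with a two-finger parallel gripper is mounted at the origin on a cart in front of the work surface, level with it; the furniture and walls round the work are solid. World frame = base frame: x ahead of the robot, y to its left, z up, the work surface at z = 0. Lengths are in m, angles in rad, forces in N, time in s.
With the tool pointing down it reaches from about 0.35 to 1 m from the base axis. Payload 7.1 kg.
Tool frame: the origin (TCP) lies midway between the tips of the shut fingers; the grasp point (between the pads) lies 19 mm behind it (r.grip_point_offset is the distance from the TCP to the grasp point, in m); z points along the fingers, y is the line along which they close (so a half turn about z gives the same grasp; the last joint's range is limited). The gripper opens to 85 mm and grips with 20 to 120 N. Pads are 22 mm wide; open, the fingers measure 114 mm over their backs; the gripper's body (76 mm by 85 mm) begins 54 mm behind the grasp point. The pads swing forward as they close: fully open they stand 13 mm farther back than shut.
Start: joints at [-1.18, 0.423, 1.63, -0, 1.089, -0.019], TCP at [0.249, -0.573, 0.231] pointing down, gripper open.
Joint ranges: [-3, 3], [-0.9, 2.11], [0.09, 2.58], [-1.31, 4.45], [0.11, 2.69], [-2.54, 2.54]. Speed limits (rad/s): [2.39, 2.39, 3.01, 3.14, 3.14, 3.14].

### API

Orientations are given as [roll, pitch, yaw] about the fixed x, y, z axes, in that order (R = Rz(yaw) Ry(pitch) Rx(roll)).
In Python, from bench import r, cams, get_state, hand_in gives the robot as it stands (r), with the cameras (cams), the readings as plain functions and the job as plain functions.
- The arm moves only by the shell command python3 drive.py 'ROWS' [FORCE]. ROWS is a JSON list of rows, 1 to 20 of them, each an object with the fields wx, wy, wz (a rotation vector in normalised numbers (1 is pi rad)), x, y, z (the shift in a scale on which 1.0 is 0.6 m), aperture (the finger opening in m); a field left out counts as zero (the opening has to be given); each row is the pose to reach, as a shift and turn from the pose commanded when the command began, along the tool's axes at that moment; what a row does not reach only later rows make up. A row lasts 1/10 s, in which the tool goes at most 0.05 m and 0.15 rad, less where a joint would pass 70% of its speed; a pose out of reach is approached as far as the arm can. The fingers move at their own pace and stop on an object; FORCE is the grip in N (left out, the last holds). Time passes only in rows, so rows that do not move let the fingers close. It prints the time, the measured TCP pose, the force, the opening and the grip force at its end. A shift or turn number past 1, either way, is cut back to 1. Input that does not fit is refused with a message, and nothing moves.
- get_state(): the state, without advancing time (a new reading comes with each control period).
- cams.read_camera(name): name is "scene" or "side" or "wrist"; returns a dict with "color" (400x640x3 uint8, blue, green, red), "intrinsics" (3x3 intrinsics, pixels), "dist_coeffs" ([k1, k2, p1, p2, k3] as OpenCV has them; the pictures are not rectified), "origin" and "rotation" of the camera in the world; the wrist camera has in their place "mount" (4x4, takes a point from camera to tool coordinates, whose origin is the TCP and whose axes are the flange's). Camera axes: x right, y down, z forward; pixel columns grow to the right and rows downward; lengths in m; the calibration is good to about 2 mm. A picture is of the moment at which its call begins: read the wrist's pose just before it. There is no depth.
- hand_in(): hands the job in; it is judged then, once.
The state is a dict: "time": time; "joints": joint angles; "joint_vel": joint speeds; "effort": joint torques, N m; "ee_pos": TCP position; "eef_rot": TCP orientation; "wrist_force": force on the tool from outside, world axes, zero at the start; "moment": the same for the moment, N m; "grip_width": finger opening in m; "finger_force": force on a finger pad.
Only numpy, scipy, OpenCV 4.12 (cv2) and the standard library are available. Lean on these libraries where they do the work, as an engineer would, in place of code of your own. Each camera call takes 0.05 s, during which the arm holds its last target. There are 200 camera calls.

## Working session

There is one attempt and no reset: what is moved stays moved. The work goes in short steps, Python scripts to look and compute and a shell command to move; the robot and the scene stay as the last step left them, time stands still between calls to the robot, and variables do not carry over. Pictures are saved under pics/ and viewed, at most 10 in all, crops included, and the job is handed in when it is done.

```bash
ls; mkdir -p pics; python3 - <<'E'
from bench import r, cams, get_state, hand_in
import cv2,numpy as np
print(get_state(), r.grip_point_offset)
for n in ("scene","side"):
    c=cams.read_camera(n); cv2.imwrite(f"pics/{n}0.png",c["color"]); np.savez(f"pics/{n}0.npz",**c)
    print(n,c["intrinsics"],c["dist_coeffs"],c["origin"],c["rotation"])
E
```

```text
bench.py
drive.py
pics
{'time': 0.0, 'joints': array([-1.18000250e+00,  4.23833887e-01,  1.63073228e+00,  6.95013605e-07,
        1.08856259e+00, -1.89701490e-02]), 'joint_vel': array([ 0.00041198,  0.00035604, -0.00059224, -0.00074841, -0.00082406,
       -0.0005771 ]), 'effort': array([-1.94519198e-03, -5.57394147e+01, -2.81746835e+01, -1.17289387e-04,
        7.20293261e-03,  5.27120001e-07]), 'ee_pos': array([ 0.24882319, -0.57272401,  0.23053341]), 'eef_rot': array([-3.14005684e+00, -2.97534478e-05,  4.09763630e-01]), 'wrist_force': array([-0.32868442, -1.06267991,  0.32745902]), 'moment': array([ 0.03217236,  0.07346336, -0.03761388]), 'finger_force': 0.0, 'grip_width': 0.0851243281953402} 0.0187
scene [[406.66080684   0.         321.80361507]
 [  0.         406.66080684 205.93950354]
 [  0.           0.           1.        ]] [-0.09044466  0.          0.          0.          0.        ] [0.09764578 0.84059147 0.95890431] [-2.35189133  0.02100178 -2.61251764]
side [[443.94533274   0.         325.91204361]
 [  0.         443.94533274 196.04022625]
 [  0.           0.           1.        ]] [-0.12494494  0.          0.          0.          0.        ] [1.3650523  0.14615889 0.98358857] [-2.3975717  -0.01361154  1.61701832]
```

View pics/scene0.png

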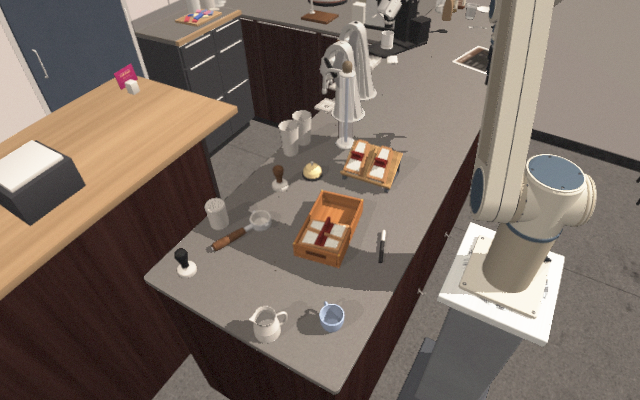

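View pics/side0.png

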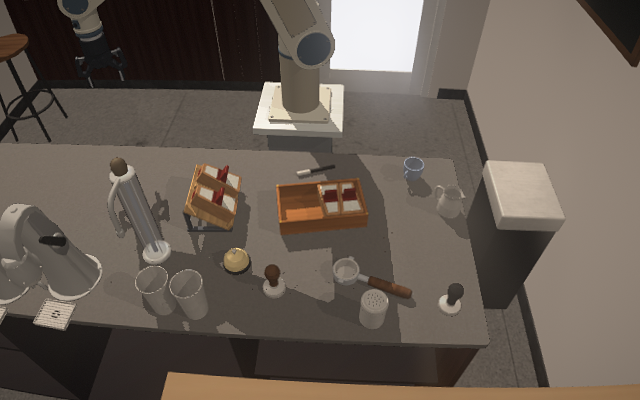

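The scene view shows the tray around (328,228) with two boxes in its near half, and the stand around (373,162). The side view shows the tray at (322,205) and the stand at (213,195). I'll enlarge both.

```bash
python3 - <<'E'
import cv2,numpy as np
def crop(n,x0,y0,w,h,s):
    c=np.load(f"pics/{n}0.npz")["color"][y0:y0+h,x0:x0+w]
    c=cv2.resize(c,None,fx=s,fy=s,interpolation=cv2.INTER_CUBIC)
    for i in range(0,w,10): cv2.putText(c,str(x0+i),(i*s,8),0,.3,(0,255,255)); cv2.line(c,(i*s,10),(i*s,14),(0,255,255))
    for i in range(0,h,10): cv2.putText(c,str(y0+i),(0,i*s+4),0,.3,(0,255,255))
    return c
cv2.imwrite("pics/s1.png",crop("scene",285,135,125,135,4)[:540])
cv2.imwrite("pics/s2.png",crop("side",180,155,195,85,4))
E
```

```text
(no output)
```

View pics/s1.png

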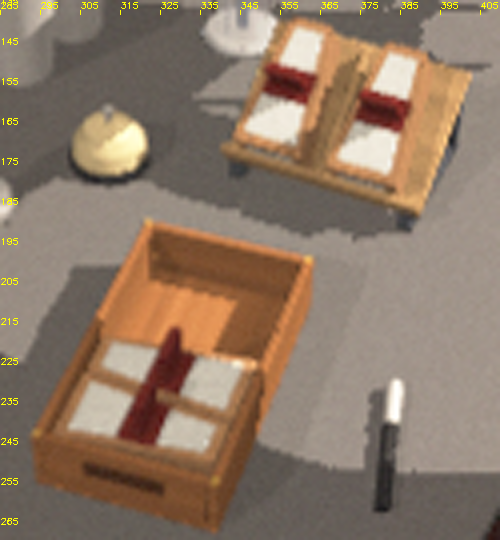

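View pics/s2.png

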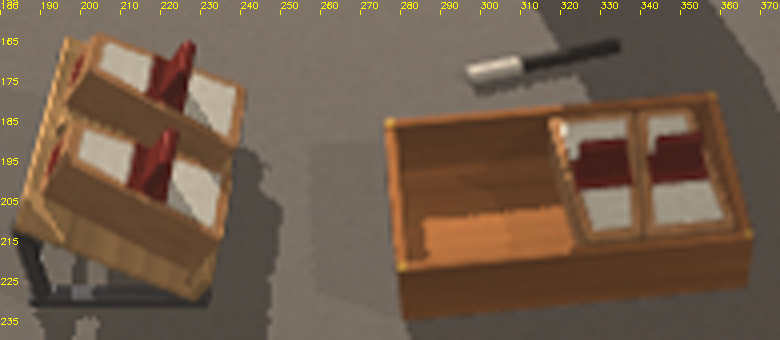

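Noses in the tray: slot 1 (by the +y wall) points −x and slot 2 points +x. So slot 3 must point −x and slot 4 +x. Next I triangulate the rim corners and the stand roughly, and check the wrist mount.

```bash
cat > h.py <<'E'
import numpy as np,cv2
from scipy.spatial.transform import Rotation as Ro
def E(rpy): return Ro.from_euler('xyz',rpy)
def cam(n):
    c=dict(np.load(f"pics/{n}.npz"))
    if 'mount' in c:
        T=np.eye(4); T[:3,:3]=E(c['rot']).as_matrix(); T[:3,3]=c['pos']; M=T@c['mount']
    else:
        M=np.eye(4); M[:3,:3]=E(c['rotation']).as_matrix(); M[:3,3]=c['origin']
    return c,M
def ray(n,p):
    c,M=cam(n); u=cv2.undistortPoints(np.array(p,float).reshape(-1,1,2),c['intrinsics'],c['dist_coeffs']).reshape(-1,2)
    d=np.c_[u,np.ones(len(u))]@M[:3,:3].T
    return M[:3,3],d/np.linalg.norm(d,axis=1)[:,None]
def proj(n,P):
    c,M=cam(n); Q=(np.asarray(P,float).reshape(-1,3)-M[:3,3])@M[:3,:3]
    return cv2.projectPoints(Q,np.zeros(3),np.zeros(3),c['intrinsics'],c['dist_coeffs'])[0].reshape(-1,2)
def tri(obs):
    "obs: list of (view, points list); returns points and rms ray miss"
    rs=[ray(n,p) for n,p in obs]; out=[];
    for i in range(len(obs[0][1])):
        A=0;b=0
        for o,d in rs:
            P=np.eye(3)-np.outer(d[i],d[i]); A=A+P; b=b+P@o
        x=np.linalg.solve(A,b); out.append([*x,max(np.linalg.norm((np.eye(3)-np.outer(d[i],d[i]))@(x-o)) for o,d in rs)])
    return np.array(out)
def onz(n,p,z):
    o,d=ray(n,p); return o+d*((z-o[2])/d[:,2])[:,None]
def snap(n,f):
    from bench import r, cams, get_state, hand_in
    s=get_state(); c=dict(cams.read_camera(n)); c['pos']=s['ee_pos']; c['rot']=s['eef_rot']
    np.savez(f"pics/{f}.npz",**c); return c
def row(pos,R,cpos=None,cR=None):
    "shift/turn from current tool pose to target pose"
    from bench import r, cams, get_state, hand_in
    s=get_state(); p0=s['ee_pos'] if cpos is None else cpos; R0=E(s['eef_rot']) if cR is None else cR
    return np.r_[(R0.inv()*R).as_rotvec(),R0.inv().apply(np.array(pos)-p0)].round(4).tolist()
E
python3 - <<'E'
from h import *
np.set_printoptions(precision=4,suppress=True)
sc=[(322,190.5),(362.5,200),(338,255.5),(294,243.5)]; sd=[(280.8,221.8),(277,185.5),(358.3,179.2),(367.2,213.5)]
print(tri([("scene0",sc),("side0",sd)]))
# stand boxes tab approx
print(onz("scene0",[(357,155),(381,162)],.13), onz("side0",[(225,167),(221,190)],.13))
c=snap("wrist","w0"); print(c['mount'],c['intrinsics'])
E
```

```text
[[ 0.6107  0.0011  0.0543  0.0011]
 [ 0.4751 -0.0252  0.053   0.0003]
 [ 0.4353  0.2113  0.0534  0.0006]
 [ 0.5676  0.2354  0.0537  0.0006]]
[[ 0.5538 -0.1362  0.13  ]
 [ 0.4691 -0.1408  0.13  ]] [[ 0.4861 -0.1647  0.13  ]
 [ 0.5741 -0.1576  0.13  ]]
[[-0.0008 -0.9449 -0.3275  0.0854]
 [ 1.     -0.0009 -0.      0.0004]
 [-0.0003 -0.3275  0.9449 -0.1427]
 [ 0.      0.      0.      1.    ]] [[289.6252   0.     320.7452]
 [  0.     289.6252 197.061 ]
 [  0.       0.       1.    ]]
```

```bash
python3 - <<'E'
from h import *
np.set_printoptions(precision=3,suppress=True)
print(onz("scene0",[(347,142)],0),onz("side0",[(155,253)],0),tri([("scene0",[(348,66)]),("side0",[(118,163)])]))
print(row([.56,-.22,.36],E([np.pi,0,0])))
E
```

```text
[[ 0.698 -0.346  0.   ]] [[ 0.698 -0.338  0.   ]] [[ 0.694 -0.332  0.33   0.001]]
[-0.0011, 0.0002, 0.4098, 0.426, -0.1998, -0.129]
```

The manual's scale: shifts go in shares of 0.6 m and turns go in shares of pi rad. Converting my numbers, 0.426 m / 0.6 = 0.71, -0.129 m / 0.6 = -0.215, 0.41 rad / 3.1416 = 0.1305.

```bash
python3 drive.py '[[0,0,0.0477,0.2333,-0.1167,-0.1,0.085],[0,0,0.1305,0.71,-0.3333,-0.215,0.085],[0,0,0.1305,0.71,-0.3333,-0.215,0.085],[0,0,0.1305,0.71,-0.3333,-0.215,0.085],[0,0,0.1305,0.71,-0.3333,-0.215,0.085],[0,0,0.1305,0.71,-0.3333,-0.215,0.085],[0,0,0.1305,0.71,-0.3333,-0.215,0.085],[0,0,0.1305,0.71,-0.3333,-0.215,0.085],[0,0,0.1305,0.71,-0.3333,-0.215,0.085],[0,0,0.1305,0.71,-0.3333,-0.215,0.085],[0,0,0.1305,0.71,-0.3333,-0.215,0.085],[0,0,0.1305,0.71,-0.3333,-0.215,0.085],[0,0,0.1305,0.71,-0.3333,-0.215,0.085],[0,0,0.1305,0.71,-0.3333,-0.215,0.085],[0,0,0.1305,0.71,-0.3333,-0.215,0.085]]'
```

```text
refused: ROWS must be a list of objects with named fields. Nothing was moved.
```

The call was refused and nothing moved: it wants a list of objects with named fields. Same move again in that form.

```bash
python3 drive.py '[{"wz":0.0477,"x":0.2333,"y":-0.1167,"z":-0.1,"aperture":0.085},{"wz":0.1305,"x":0.71,"y":-0.3333,"z":-0.215,"aperture":0.085},{"wz":0.1305,"x":0.71,"y":-0.3333,"z":-0.215,"aperture":0.085},{"wz":0.1305,"x":0.71,"y":-0.3333,"z":-0.215,"aperture":0.085},{"wz":0.1305,"x":0.71,"y":-0.3333,"z":-0.215,"aperture":0.085},{"wz":0.1305,"x":0.71,"y":-0.3333,"z":-0.215,"aperture":0.085},{"wz":0.1305,"x":0.71,"y":-0.3333,"z":-0.215,"aperture":0.085},{"wz":0.1305,"x":0.71,"y":-0.3333,"z":-0.215,"aperture":0.085},{"wz":0.1305,"x":0.71,"y":-0.3333,"z":-0.215,"aperture":0.085},{"wz":0.1305,"x":0.71,"y":-0.3333,"z":-0.215,"aperture":0.085},{"wz":0.1305,"x":0.71,"y":-0.3333,"z":-0.215,"aperture":0.085},{"wz":0.1305,"x":0.71,"y":-0.3333,"z":-0.215,"aperture":0.085},{"wz":0.1305,"x":0.71,"y":-0.3333,"z":-0.215,"aperture":0.085},{"wz":0.1305,"x":0.71,"y":-0.3333,"z":-0.215,"aperture":0.085},{"wz":0.1305,"x":0.71,"y":-0.3333,"z":-0.215,"aperture":0.085}]'
python3 - <<'E'
from h import *
import cv2
c=snap("wrist","wA"); print(c['pos'],c['rot']); cv2.imwrite("pics/wA.png",c['color'])
print(row([.56,0.02,.36],E([np.pi,0,0])))
E
```

```text
time: 1.65
ee_pos: [0.5593, -0.221, 0.36]
eef_rot: [-3.141, 0.001, -0.002]
wrist_force: [1.2, 0.2, -0.1]
grip_width: 0.0851
finger_force: 0.0
[ 0.55925812 -0.22102171  0.35997446] [-3.14136585e+00  6.93450683e-04 -1.96095185e-03]
[-0.0001, 0.0004, -0.0017, 0.0001, -0.2409, 0.0001]
```

View pics/wA.png

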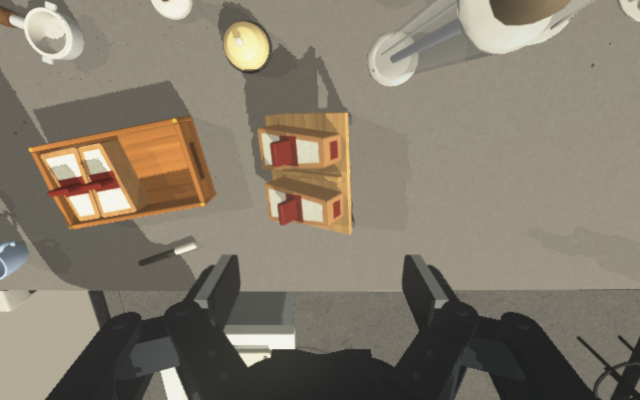

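Wrist view A shows the tray around (120,172) and the stand boxes with tabs at (283,151) and (290,209). I'll take a second view, shifted in +y.

Scaled: -0.2 m / 0.6 = -0.3333, -0.15 m / 0.6 = -0.25.

```bash
python3 drive.py '[{"y":-0.0833,"z":0.0333,"aperture":0.085},{"y":-0.1667,"z":0.0667,"aperture":0.085},{"y":-0.25,"z":0.0833,"aperture":0.085},{"y":-0.3167,"z":0.0833,"aperture":0.085},{"y":-0.3333,"z":0.0833,"aperture":0.085},{"y":-0.3333,"z":0.0833,"aperture":0.085}]'
python3 - <<'E'
from h import *
c=snap("wrist","wB"); print(c['pos'],c['rot'])
def crop(n,x0,y0,w,h,s):
    c=np.load(f"pics/{n}.npz")["color"][y0:y0+h,x0:x0+w]
    c=cv2.resize(c,None,fx=s,fy=s,interpolation=cv2.INTER_CUBIC)
    for i in range(0,w,10): cv2.putText(c,str(x0+i),(i*s,8),0,.3,(0,255,255))
    for i in range(0,h,10): cv2.putText(c,str(y0+i),(0,i*s+4),0,.3,(0,255,255))
    return c
# where stand & tray are in B
print(proj("wB",[[.52,-.14,.1],[.522,.105,.05]]))
a=crop("wA",245,105,115,135,5)[:600]; cv2.imwrite("pics/a1.png",crop("wA",250,108,110,130,4))
b=proj("wB",[[.52,-.15,.1]])[0].astype(int)
x0,y0=b-[65,75]; cc=crop("wB",x0,y0,110,130,4); print(x0,y0)
cv2.imwrite("pics/ab.png",np.hstack([crop("wA",250,108,97,130,4),crop("wB",x0,y0,102,130,4)]))
cv2.imwrite("pics/wB.png",c['color'])
E
```

```text
time: 2.3
ee_pos: [0.56, -0.019, 0.3104]
eef_rot: [3.141, -0.0, 0.002]
wrist_force: [-0.6, -0.4, 0.3]
grip_width: 0.0847
finger_force: 0.0
[ 0.5600311  -0.01896836  0.31036303] [ 3.14148138e+00 -2.20256504e-05  2.20095174e-03]
[[414.07166381 199.46166184]
 [235.5327167  186.4452957 ]]
356 124
```

View pics/wB.png

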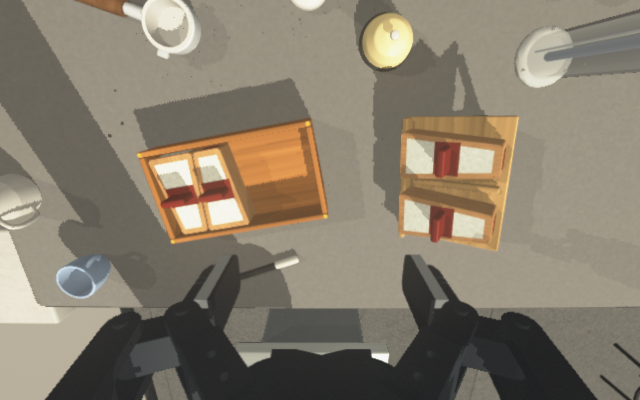

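View B shows the tray rim corners near (308,122), (327,216), (172,241) and (139,155), with stand tabs at (446,160) and (441,223). I'll enlarge the stand in both wrist views.

```bash
python3 - <<'E'
from h import *
def crop(n,x0,y0,w,h,s):
    c=np.load(f"pics/{n}.npz")["color"][y0:y0+h,x0:x0+w]
    c=cv2.resize(c,None,fx=s,fy=s,interpolation=cv2.INTER_CUBIC)
    for i in range(0,w,10): cv2.line(c,(i*s,0),(i*s,6),(0,255,255))
    for i in range(0,h,10): cv2.line(c,(0,i*s),(6,i*s),(0,255,255))
    return c
cv2.imwrite("pics/ab.png",np.hstack([crop("wA",253,108,92,140,4),crop("wB",395,112,108,140,4)]))
E
```

```text
(no output)
```

View pics/ab.png

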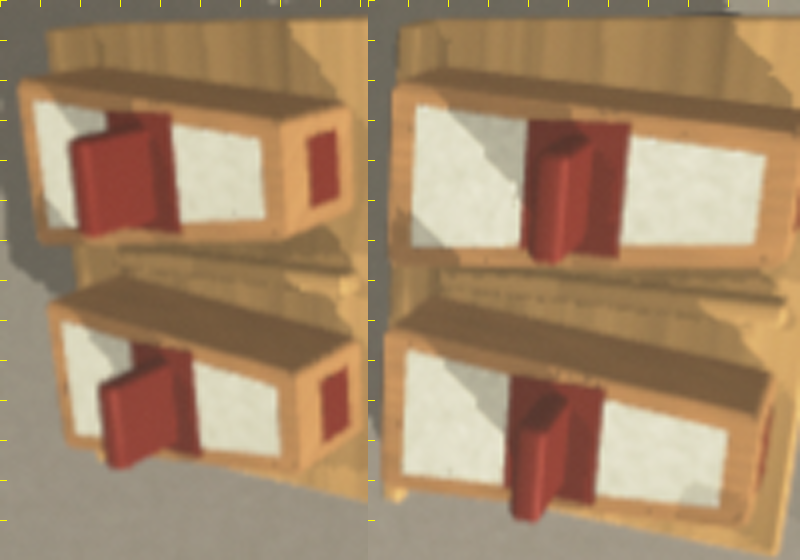

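```bash
cat > fit.py <<'E'
from h import *
from scipy.optimize import least_squares
np.set_printoptions(precision=4,suppress=True)
A=lambda l:[(253+x/4,108+y/4) for x,y in l]; B=lambda l:[(395+(x-368)/4,112+y/4) for x,y in l]
lid=[(-.06,.032,.045),(-.06,-.032,.045),(.06,.02,.045),(.06,-.02,.045)]; nb=[(.06,.02,0),(.06,-.02,0)]
S1=lambda l:[(285+x/4,135+y/4) for x,y in l]
obs={'U':[("wA",lid+nb,A([(22,82),(42,243),(276,118),(280,238),(349,104),(353,207)])),("wB",lid,B([(392,88),(392,263),(797,130),(785,268)]))],
'L':[("wA",lid+nb,A([(50,308),(68,440),(296,374),(292,468),(357,346),(358,436)])),("wB",lid,B([(385,335),(385,488),(755,413),(740,522)]))]}
def fit(o,x0,f):
    g=lambda x:np.concatenate([(proj(n,f(x,np.array(P)))-np.array(p)).ravel() for n,P,p in o])
    s=least_squares(g,x0,loss='soft_l1'); return s.x,g(s.x).reshape(-1,2)
def full(x,P): return E(x[3:]).apply(P)+x[:3]
th=np.radians(35)
R0=Ro.from_matrix(np.c_[[0,-np.cos(th),np.sin(th)],[1,0,0],[0,np.sin(th),np.cos(th)]])
res={}
for k,x in (('U',.57),('L',.48)):
    res[k],e=fit(obs[k],np.r_[x,-.16,.06,R0.as_euler('xyz')],full)
    M=E(res[k][3:]).as_matrix(); print(k,res[k][:3],'tilt',np.degrees(np.arccos(M[2,2])),'xaxis',M[:,0],'zaxis',M[:,2],'rms',e.std()); print(e.T)
    for n in("scene0","side0"): print(n,proj(n,full(res[k],np.array(lid+[(0,0,.078)]))).round(1).tolist())
rim=[(.068,-.119,.056),(-.068,-.119,.056),(-.068,.119,.056),(.068,.119,.056)]
ot=[("scene0",rim,[(322,190.5),(362.5,200),(338,255.5),(294,243.5)]),("side0",rim,[(280.8,221.8),(277,185.5),(358.3,179.2),(367.2,213.5)]),("wB",rim,[(308.5,122),(326,216),(172,240),(140,155)])]
ft=lambda x,P:E([0,0,x[2]]).apply(P)+np.r_[x[:2],0]
t,e=fit(ot,[.52,.1,.18],ft); print('tray',t,e.std()); print(e)
res['T']=t; np.savez('fit.npz',**res)
E
python3 fit.py
```

```text
U [ 0.5738 -0.2038  0.0588] tilt 38.231145123565774 xaxis [ 0.067  -0.7828  0.6187] zaxis [-0.0337  0.6179  0.7855] rms 0.8240299798177605
[[-0.3415  0.4576 -0.917   0.3984  0.9293  1.4586 -0.3008 -0.8977  0.4246
  -0.7934]
 [-0.343   0.8247 -0.3919  0.4498 -1.4385  1.3255 -1.3929  0.7849 -0.1177
   0.1002]]
scene0 [[343.0, 169.4], [360.1, 174.2], [357.2, 138.0], [367.9, 140.7], [354.9, 152.7]]
side0 [[234.4, 215.9], [236.9, 198.3], [195.5, 194.8], [198.0, 183.8], [222.5, 191.8]]
L [ 0.4853 -0.2086  0.0564] tilt 37.3397711187182 xaxis [ 0.0754 -0.7925  0.6052] zaxis [-0.0059  0.6065  0.7951] rms 1.48137484604176
[[ 0.0017  0.1323 -1.3308  1.4022  1.3243  2.2096 -0.9144 -1.5635 -0.2646
   0.0307]
 [-1.4348  2.549  -0.9976  2.3842 -2.3457  0.2137 -1.8974  0.3308 -0.0484
   2.4281]]
scene0 [[366.4, 177.0], [384.2, 181.8], [380.6, 145.0], [391.7, 147.7], [378.9, 159.9]]
side0 [[238.4, 192.9], [240.8, 176.5], [201.2, 172.6], [203.5, 162.3], [226.9, 169.7]]
tray [0.5242 0.1038 0.1773] 0.6405370792602535
[[-0.255  -0.7414]
 [-0.8996 -0.9593]
 [-0.0535 -1.1203]
 [-0.5102 -1.2635]
 [-1.2829 -0.2921]
 [-0.3279 -0.0283]
 [-0.8874 -0.5624]
 [-0.9781 -0.0044]
 [-0.9704  1.2624]
 [-1.0989 -0.0489]
 [ 0.3341  0.9152]
 [-0.8136 -0.5262]]
```

```bash
cat > fit2.py <<'E'
from fit import *
print('-----')
side=lambda l:[(180+x/4,155+y/4) for x,y in l]
obs['U']+=[("scene0",lid,S1([(238,140),(302,157),(278,20),(330,27)]))]
obs['L']+=[("scene0",lid,S1([(330,170),(398,190),(388,48),(430,58)]))]
obs['U']+=[("side0",lid[:2],[(234.5,215),(236.5,199)])]; obs['L']+=[("side0",lid[:2],[(238.7,191),(240.8,177.5)])]
def pose(x,k):  # x: psi, then (x,y,z,phi) U, L
    q=x[1:5] if k=='U' else x[5:9]
    return q[:3], E([0,0,x[0]])*R0*E([0,0,q[3]])
def g(x):
    o=[]
    for k in 'UL':
        p,R=pose(x,k)
        for n,P,q in obs[k]: o.append((proj(n,R.apply(np.array(P))+p)-np.array(q)).ravel()*(1 if n[0]=='w' else 1.2))
    return np.concatenate(o)
s=least_squares(g,[0.05,.57,-.2,.06,0,.485,-.2,.06,0],loss='soft_l1').x
e=g(s); print(s,'rms',e.std()); 
c=np.load("pics/wB.npz")["color"]; c2=np.load("pics/wA.npz")["color"]
tab=[(a,b,h) for h in(.078,) for a,b in((-.005,-.017),(-.005,.017),(.005,.017),(.005,-.017))]
def ov(n,x0,y0,w,h,sc):
    im=cv2.resize(np.load(f"pics/{n}.npz")["color"][y0:y0+h,x0:x0+w],None,fx=sc,fy=sc,interpolation=cv2.INTER_CUBIC)
    dr=lambda P:cv2.polylines(im,[np.round(((proj(n,P)+.5-[x0,y0])*sc-.5)).astype(int)],True,(0,255,0),1)
    for k in 'UL':
        p,R=pose(s,k)
        for P in ([lid[i] for i in(0,1,3,2)],tab): dr(R.apply(np.array(P))+p)
    dr(ft(t,np.array([(.072,-.123,.056),(-.072,-.123,.056),(-.072,.123,.056),(.072,.123,.056)])))
    dr(ft(t,np.array([(.064,-.115,.056),(-.064,-.115,.056),(-.064,.115,.056),(.064,.115,.056)])))
    for y,d in((.083,-1),(.031,1)):
        for P in ([(d*q[0],y+q[1],q[2]+.008) for q in [lid[i] for i in(0,1,3,2)]],[(q[0],y+q[1],q[2]+.008) for q in tab]): dr(ft(t,np.array(P)))
    return im
a=ov("wB",130,110,200,140,4); b=ov("wB",395,110,115,145,3)
cv2.imwrite("pics/ov.png",a); 
np.savez('fit2.npz',U=np.r_[pose(s,'U')[0],pose(s,'U')[1].as_quat()],L=np.r_[pose(s,'L')[0],pose(s,'L')[1].as_quat()],T=t)
cc=ov("wA",253,108,92,140,4); bb=ov("wB",395,112,108,140,4); cv2.imwrite("pics/ov2.png",np.hstack([cc,bb]))
for k in 'UL':
    p,R=pose(s,k); print(k,'tabtop',R.apply([0,0,.078])+p,'x',R.apply([1,0,0]),'low z', (R.apply([-.06,0,0])+p)[2])
E
python3 fit2.py | sed -n '/-----/,$p'
```

```text
-----
[ 0.0551  0.5729 -0.2027  0.0545  0.0205  0.4845 -0.2083  0.0519  0.0204] rms 1.3252516983838396
U tabtop [ 0.5705 -0.1581  0.1184] x [ 0.0655 -0.8166  0.5735] low z 0.02012891324950905
L tabtop [ 0.482  -0.1636  0.1158] x [ 0.0654 -0.8166  0.5735] low z 0.0174557912068291
```

View pics/ov2.png

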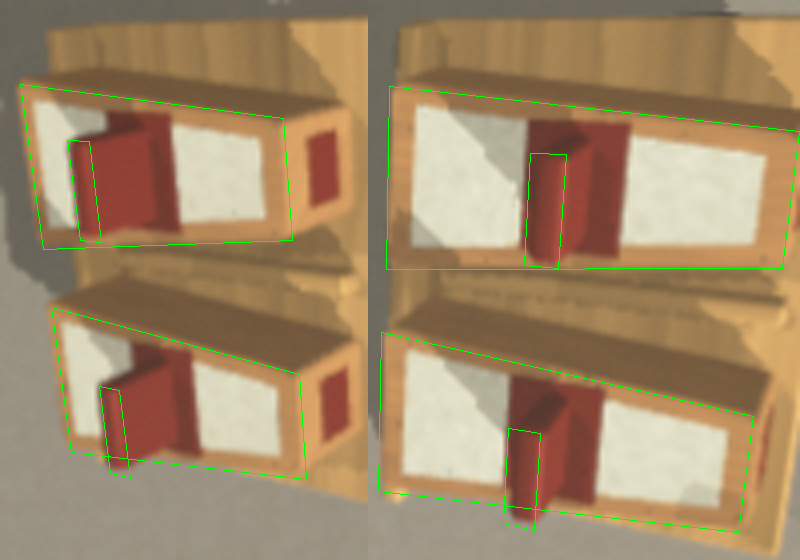

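View pics/ov.png

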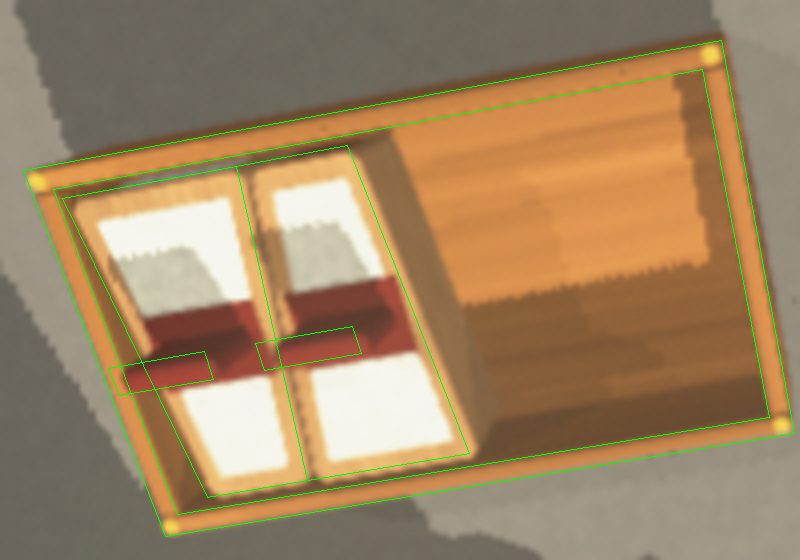

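The fit overlays sit on the lids, tabs and rim to about 1–2 px, and the stand boxes and packed pair agree with the expected geometry. I'll start with box U, destined for slot 3 (nose −x), gripping with tool y = −box x. First I turn halfway.

Scaled: 0.02 m / 0.6 = 0.0333, -1.6 rad / 3.1416 = -0.5093.

```bash
cat >> h.py <<'E'
def boxpose(k):
    q=np.load('fit2.npz')[k]; return q[:3],Ro.from_quat(q[3:])
def grasp(k,s,h,dx=0,dy=0):
    "tool pose with TCP at height h in box frame; s=+1 tool y along nose, -1 against"
    p,R=boxpose(k); return R.apply([dx,dy,h])+p, R*Ro.from_matrix(np.c_[[0,s,0],[s,0,0],[0,0,-1]].astype(float))
def slot(y,h,yaw_off=0,x=0):
    "tool pose over tray slot, TCP h above the table, tool y along tray +x"
    t=np.load('fit2.npz')['T']; R=E([0,0,t[2]])
    return R.apply([x,y,0])+[t[0],t[1],h], R*Ro.from_matrix(np.array([[0,1,0],[1,0,0],[0,0,-1]],float))
E
python3 drive.py '[{"wz":-0.0637,"aperture":0.085},{"wz":-0.2546,"y":0.0333,"aperture":0.085},{"wz":-0.5093,"y":0.0333,"aperture":0.085},{"wz":-0.5093,"y":0.0333,"aperture":0.085},{"wz":-0.5093,"y":0.0333,"aperture":0.085},{"wz":-0.5093,"y":0.0333,"aperture":0.085},{"wz":-0.5093,"y":0.0333,"aperture":0.085},{"wz":-0.5093,"y":0.0333,"aperture":0.085},{"wz":-0.5093,"y":0.0333,"aperture":0.085},{"wz":-0.5093,"y":0.0333,"aperture":0.085},{"wz":-0.5093,"y":0.0333,"aperture":0.085}]'
python3 - <<'E'
from h import *
from bench import r, cams, get_state, hand_in
print(get_state()['joints'])
print(grasp('U',-1,.14)[0],row(*grasp('U',-1,.14)),row(*slot(-.0235,.2)))
E
```

```text
time: 3.45
ee_pos: [0.5602, -0.0424, 0.3106]
eef_rot: [3.141, 0.001, 1.603]
wrist_force: [0.5, -0.1, 0.6]
grip_width: 0.0849
finger_force: 0.0
[-9.64809308e-02  2.46020664e-01  1.69331533e+00 -5.68132852e-04
  1.20170813e+00 -1.28179312e-01]
[ 0.56851861 -0.12257075  0.16921758] [0.4805, -0.4811, -1.5595, -0.0803, 0.0056, 0.1414] [0.0004, 0.0006, -0.1454, 0.1241, -0.0281, 0.1105]
```

Scaled: 0.141 m / 0.6 = 0.235, 0.1 m / 0.6 = 0.1667, -1.56 rad / 3.1416 = -0.4966.

```bash
python3 drive.py '[{"wx":0.0318,"wy":-0.0318,"wz":-0.0955,"aperture":0.085},{"wx":0.1528,"wy":-0.1531,"wz":-0.4966,"x":-0.05,"z":0.0333,"aperture":0.085},{"wx":0.1528,"wy":-0.1531,"wz":-0.4966,"x":-0.05,"z":0.0333,"aperture":0.085},{"wx":0.1528,"wy":-0.1531,"wz":-0.4966,"x":-0.05,"z":0.0333,"aperture":0.085},{"wx":0.1528,"wy":-0.1531,"wz":-0.4966,"x":-0.05,"z":0.0333,"aperture":0.085},{"wx":0.1528,"wy":-0.1531,"wz":-0.4966,"x":-0.05,"z":0.0333,"aperture":0.085},{"wx":0.1528,"wy":-0.1531,"wz":-0.4966,"x":-0.0833,"y":0.005,"z":0.1,"aperture":0.085},{"wx":0.1528,"wy":-0.1531,"wz":-0.4966,"x":-0.1333,"y":0.01,"z":0.1667,"aperture":0.085},{"wx":0.1528,"wy":-0.1531,"wz":-0.4966,"x":-0.1333,"y":0.01,"z":0.235,"aperture":0.085},{"wx":0.1528,"wy":-0.1531,"wz":-0.4966,"x":-0.1333,"y":0.01,"z":0.235,"aperture":0.085},{"wx":0.1528,"wy":-0.1531,"wz":-0.4966,"x":-0.1333,"y":0.01,"z":0.235,"aperture":0.085},{"wx":0.1528,"wy":-0.1531,"wz":-0.4966,"x":-0.1333,"y":0.01,"z":0.235,"aperture":0.085},{"wx":0.1528,"wy":-0.1531,"wz":-0.4966,"x":-0.1333,"y":0.01,"z":0.235,"aperture":0.085},{"wx":0.1528,"wy":-0.1531,"wz":-0.4966,"x":-0.1333,"y":0.01,"z":0.235,"aperture":0.085}]'
python3 - <<'E'
from h import *
from bench import r, cams, get_state, hand_in
print(get_state()['joints'])
print(row(*grasp('U',-1,.14)),row(*grasp('U',-1,.05)))
c=snap("wrist","w3"); 
p,R=boxpose('U'); print(proj("w3",R.apply(np.array([(-.005,-.017,.078),(-.005,.017,.078),(.005,.017,.078),(.005,-.017,.078)]))+p))
cv2.imwrite("pics/w3.png",c['color'])
E
```

```text
time: 4.85
ee_pos: [0.5689, -0.1207, 0.1699]
eef_rot: [-2.532, -0.01, -3.076]
wrist_force: [0.9, 0.9, 0.0]
grip_width: 0.0851
finger_force: 0.0
[ 0.07023846  0.49245617  1.84364768 -0.76262464  0.97582197 -1.07382334]
[0.0017, -0.0019, -0.006, 0.0005, -0.0011, 0.0017] [0.0017, -0.0019, -0.006, 0.0003, -0.0013, 0.0917]
[[326.00207036 190.56140989]
 [326.04661519 231.73240704]
 [313.33603808 231.82165894]
 [312.63870714 190.65686145]]
```

```bash
cat > red.py <<'E'
from h import *
import sys
n=sys.argv[1]
im=np.load(f"pics/{n}.npz")["color"][165:260,270:370]
b,g,rr=[im[...,i].astype(int) for i in range(3)]
m=(rr>70)&(rr>2.2*g)&(rr>2.2*b)
for v in range(0,95,3): print(165+v,''.join(('R' if rr[v,u]>125 else 'r') if m[v,u] else '.' for u in range(0,100,1)))
E
python3 red.py w3
```

```text
165 ....................................................................................................
168 ....................................................................................................
171 ....................................................................................................
174 ....................................................................................................
177 ....................................................................................................
180 ....................................................................................................
183 ....................................................................................................
186 ....................................................................................................
189 ....................................................................................................
192 ....................................................................................................
195 ..............................................
[... 1559 characters left out ...]
......................................................................
243 ....................................................................................................
246 ....................................................................................................
249 ....................................................................................................
252 ....................................................................................................
255 ....................................................................................................
258 ....................................................................................................
```

```bash
sed -i 's/m=.*/m=(rr>25)\&(rr>1.8*g)\&(rr>1.8*b)/; s/>125/>90/' red.py; python3 red.py w3; python3 -c "
import numpy as np;print(np.load('pics/w3.npz')['color'][180:245:8,319])"
```

```text
[[ 50  61 114]
 [ 49  61 118]
 [ 56  66 132]
 [ 55  66 125]
 [ 55  66 123]
 [ 54  64 120]
 [ 55  64 120]
 [ 84  94  98]
 [117 132 140]]Traceback (most recent call last):
  File "red.py", line 4, in <module>
    im=(rr>25)&(rr>1.8*g)&(rr>1.8*b)
        ^^
NameError: name 'rr' is not defined
```

```bash
sed -i 's/^im=.*/im=np.load(f"pics\/{n}.npz")["color"][165:260,270:370]/; s/^m=.*/m=(rr>1.5*g)/' red.py; sed -i 's/>90/>117/' red.py; python3 red.py w3; python3 -c "
import numpy as np;c=np.load('pics/w3.npz')['color'].astype(int);print(c[165:250:3,319,2]);print(c[210,290:350,2]);print(c[225,290:350,2])"
```

```text
165 ....................................................................................................
168 ....................................................................................................
171 ....................................................................................................
174 ....................................................................................................
177 ...............................R....................................................................
180 ..............................RRRrrrrrrrrrrrrrrrrrRRRRRRRRRRRRRRRR..................................
183 ...............................RRrrrrrrrrrrRRRRRRrrrrRRRRRRRRRRRRR..................................
186 ...............................RRRrrrrrrrrRRRRRRRrrrrrrrRRRRRRRRR...................................
189 ...............................RRrrrrrrrrRRRRRRRRRrrrrrrrrrRRRRRR...................................
192 ................................RRRrrrrrrRRRRRRRRRrrrrrrrrrrrrrRR...................................
195 ................................RRRrrrrrrRRRRR
[... 2168 characters left out ...]
...........................................................................................
[112 184 176 170 143 114 115 117 118 121 136 126 125 125 124 123 121 121
 121 121 120 120 118  98  99 103 137 140 138]
[216 216 214 213 211 213 216 218 219 218 202 154 129 127 126 126 125 117
 114 113 114 127 142 142 137 132 129 127 126 123 118 111 101  93  95 102
 103 103 104 105 104 104 105 105 109 140 160 167 170 169 167 166 168 169
 168 166 167 169 174 193]
[130 137 142 146 150 149 150 152 150 147 147 150 153 155 159 160 155 148
 156 154 142 139 144 140 135 130 128 125 122 120 116 108  99  94 124 136
 137 137 137 137 137 137 137 137 137 139 139 140 140 140 141 141 142 142
 144 143 144 144 143 142]
```

Scaled: 0.091 m / 0.6 = 0.1517, -0.003 m / 0.6 = -0.005, -0.006 rad / 3.1416 = -0.0019.

```bash
python3 drive.py '[{"wz":-0.0019,"x":-0.0017,"y":-0.005,"z":0.0667,"aperture":0.085},{"wz":-0.0019,"x":-0.0017,"y":-0.005,"z":0.1167,"aperture":0.06},{"wz":-0.0019,"x":-0.0017,"y":-0.005,"z":0.1417,"aperture":0.05},{"wz":-0.0019,"x":-0.0017,"y":-0.005,"z":0.1517,"aperture":0.04},{"wz":-0.0019,"x":-0.0017,"y":-0.005,"z":0.1517,"aperture":0.03},{"wz":-0.0019,"x":-0.0017,"y":-0.005,"z":0.1517,"aperture":0.03}]' 40
python3 drive.py '[{"aperture":0.02},{"aperture":0.012},{"aperture":0.0},{"aperture":0.0},{"aperture":0.0},{"aperture":0.0},{"aperture":0.0}]' 40; python3 -c "
from h import *
print(row(*grasp('U',-1,.05)))"
```

```text
time: 5.5
ee_pos: [0.5731, -0.174, 0.0973]
eef_rot: [-2.532, -0.014, -3.067]
wrist_force: [-0.0, -0.1, 0.0]
grip_width: 0.03
finger_force: 0.0
time: 6.2
ee_pos: [0.5735, -0.1744, 0.0978]
eef_rot: [-2.531, -0.013, -3.067]
wrist_force: [1.2, -1.2, 7.0]
grip_width: 0.0095
finger_force: 39.8
[-0.0002, 0.0004, 0.0034, 0.0021, 0.0017, 0.0017]
```

Scaled: -0.15 m / 0.6 = -0.25, -0.12 m / 0.6 = -0.2.

```bash
python3 drive.py '[{"z":-0.0167,"aperture":0.0},{"z":-0.0667,"aperture":0.0},{"z":-0.1333,"aperture":0.0},{"z":-0.2,"aperture":0.0},{"z":-0.25,"aperture":0.0},{"z":-0.25,"aperture":0.0}]' 60; python3 -c "
from h import *
print(row(*slot(-.0235,.24)))"
```

```text
time: 6.8
ee_pos: [0.5696, -0.086, 0.2226]
eef_rot: [-2.533, -0.009, -3.065]
wrist_force: [0.4, 0.5, -1.1]
grip_width: 0.0091
finger_force: 59.3
[-0.5002, 0.4389, 1.4243, 0.0285, 0.1292, -0.1109]
```

The manual's scale: shifts go in shares of 0.6 m and turns go in shares of pi rad. Converting my numbers, 0.129 m / 0.6 = 0.215, -0.111 m / 0.6 = -0.185, -0.05 rad / 3.1416 = -0.0159.

```bash
python3 drive.py '[{"wx":-0.0159,"wy":0.0143,"wz":0.0446,"x":0.0033,"y":0.0167,"z":-0.0333,"aperture":0.0},{"wx":-0.1592,"wy":0.1397,"wz":0.4533,"x":0.0467,"y":0.215,"z":-0.185,"aperture":0.0},{"wx":-0.1592,"wy":0.1397,"wz":0.4533,"x":0.0467,"y":0.215,"z":-0.185,"aperture":0.0},{"wx":-0.1592,"wy":0.1397,"wz":0.4533,"x":0.0467,"y":0.215,"z":-0.185,"aperture":0.0},{"wx":-0.1592,"wy":0.1397,"wz":0.4533,"x":0.0467,"y":0.215,"z":-0.185,"aperture":0.0},{"wx":-0.1592,"wy":0.1397,"wz":0.4533,"x":0.0467,"y":0.215,"z":-0.185,"aperture":0.0},{"wx":-0.1592,"wy":0.1397,"wz":0.4533,"x":0.0467,"y":0.215,"z":-0.185,"aperture":0.0},{"wx":-0.1592,"wy":0.1397,"wz":0.4533,"x":0.0467,"y":0.215,"z":-0.185,"aperture":0.0},{"wx":-0.1592,"wy":0.1397,"wz":0.4533,"x":0.0467,"y":0.215,"z":-0.185,"aperture":0.0},{"wx":-0.1592,"wy":0.1397,"wz":0.4533,"x":0.0467,"y":0.215,"z":-0.185,"aperture":0.0},{"wx":-0.1592,"wy":0.1397,"wz":0.4533,"x":0.0467,"y":0.215,"z":-0.185,"aperture":0.0},{"wx":-0.1592,"wy":0.1397,"wz":0.4533,"x":0.0467,"y":0.215,"z":-0.185,"aperture":0.0},{"wx":-0.1592,"wy":0.1397,"wz":0.4533,"x":0.0467,"y":0.215,"z":-0.185,"aperture":0.0},{"wx":-0.1592,"wy":0.1397,"wz":0.4533,"x":0.0467,"y":0.215,"z":-0.185,"aperture":0.0}]'; python3 - <<'E'
from h import *
from bench import r, cams, get_state, hand_in
print(get_state()['joints'],row(*slot(-.0235,.24)))
c=snap("wrist","w4"); snap("side","side4"); snap("scene","scene4")
P=slot(0,0)
t=np.load('fit2.npz')['T']; R=E([0,0,t[2]])
def crop(n,x0,y0,w,h,s):
    c=np.load(f"pics/{n}.npz")["color"][y0:y0+h,x0:x0+w]
    return cv2.resize(c,None,fx=s,fy=s,interpolation=cv2.INTER_CUBIC)
cv2.imwrite("pics/p4.png",np.vstack([crop("w4",160,0,400,300,2)]))
E
```

```text
time: 8.2
ee_pos: [0.5275, 0.0783, 0.2364]
eef_rot: [-3.134, 0.001, 1.747]
wrist_force: [-0.9, -0.3, -1.8]
grip_width: 0.009
finger_force: 59.3
[ 0.12600382  0.28610322  1.82320926 -0.00188598  1.03996764 -0.04940339] [-0.0078, 0.0012, -0.0009, 0.0022, 0.0012, -0.0036]
```

View pics/p4.png

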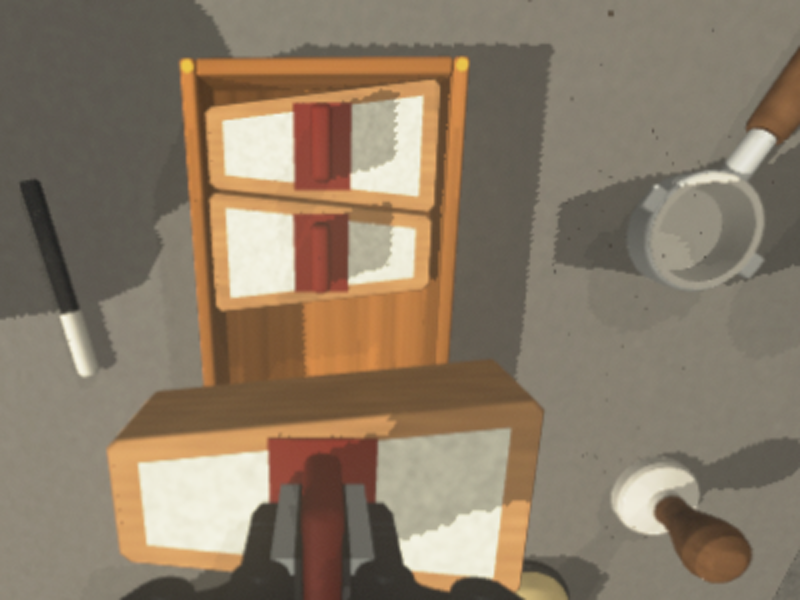

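The view confirms that the held box's nose points −x and the lid sits about level. I'll refine its pose in the hand, and the row edges, from this picture.

```bash
python3 - <<'E'
from h import *
from scipy.optimize import least_squares
np.set_printoptions(precision=4,suppress=True)
q=lambda l:[(160+x/2-.25,y/2-.25) for x,y in l]
t=np.load('fit2.npz')['T']; tf=lambda P:E([0,0,-t[2]]).apply(P-np.r_[t[:2],0])
print('rim dots',tf(onz("w4",q([(187,66),(461,64)]),.056)))
print('rim inner sides',tf(onz("w4",q([(197,74),(452,74),(215,384),(438,362)]),.056)))
print('slot2 lid: noseL? corners',tf(onz("w4",q([(213,197),(222,310),(430,213),(428,288)]),.053)))
print('slot1',tf(onz("w4",q([(207,108),(214,187),(439,80),(434,210)]),.053)))
# held box: nose to -tooly
c,M=cam("w4"); T=E(c['rot']); 
P=np.array([(.06,-.02,.045),(-.06,-.032,.045),(.06,.02,.045)]); # nose -> tool -y ; box y -> tool -x ; 
Rb=Ro.from_matrix(np.array([[0,-1,0],[-1,0,0],[0,0,-1]],float))
# upper in image = tool +x = box -y
ob=np.array(q([(110,445),(543,408),(124,558)]))
def g(x): return np.r_[(proj("w4",T.apply((Rb*Ro.from_rotvec(x[3:])).apply(P)+x[:3])+c['pos'])-ob).ravel(), (x[2]-.05)*400, x[3:]*100*[1,1,0.2]]
s=least_squares(g,[0,0,.05,0,0,0]).x; print('box in tool',s,g(s))
E
```

```text
rim dots [[-0.0685  0.1188  0.056 ]
 [ 0.0671  0.1193  0.056 ]]
rim inner sides [[-0.0637  0.1152  0.056 ]
 [ 0.063   0.1149  0.056 ]
 [-0.0647 -0.0471  0.056 ]
 [ 0.0653 -0.0337  0.056 ]]
slot2 lid: noseL? corners [[-0.0599  0.0571  0.053 ]
 [-0.0586 -0.0039  0.053 ]
 [ 0.0564  0.0487  0.053 ]
 [ 0.0576  0.0085  0.053 ]]
slot1 [[-0.0603  0.1002  0.053 ]
 [-0.059   0.0621  0.053 ]
 [ 0.0572  0.1127  0.053 ]
 [ 0.0584  0.0502  0.053 ]]
box in tool [-0.002   0.001   0.0515 -0.0065  0.0036 -0.0156] [ 0.0873 -1.7047 -0.3024  0.0413  0.2372  1.8529  0.6176 -0.6541  0.3557
 -0.3124]
```

```bash
python3 -c "
from h import *
print(row(*slot(-.027,.13,x=-.001)),row(*slot(-.027,.066,x=-.001)))"
```

```text
[-0.0071, 0.001, -0.0013, -0.0014, 0.0008, 0.1067] [-0.0071, 0.001, -0.0013, -0.0014, 0.0012, 0.1707]
```

Scaled: 0.166 m / 0.6 = 0.2767, 0.16 m / 0.6 = 0.2667, -0.007 rad / 3.1416 = -0.0022.

```bash
python3 drive.py '[{"wx":-0.0022,"wy":0.0003,"wz":-0.0003,"x":-0.0023,"y":0.0017,"z":0.05,"aperture":0.0},{"wx":-0.0022,"wy":0.0003,"wz":-0.0003,"x":-0.0023,"y":0.0017,"z":0.1167,"aperture":0.0},{"wx":-0.0022,"wy":0.0003,"wz":-0.0003,"x":-0.0023,"y":0.0017,"z":0.1667,"aperture":0.0},{"wx":-0.0022,"wy":0.0003,"wz":-0.0003,"x":-0.0023,"y":0.0017,"z":0.2,"aperture":0.0},{"wx":-0.0022,"wy":0.0003,"wz":-0.0003,"x":-0.0023,"y":0.0017,"z":0.225,"aperture":0.0},{"wx":-0.0022,"wy":0.0003,"wz":-0.0003,"x":-0.0023,"y":0.0017,"z":0.25,"aperture":0.0},{"wx":-0.0022,"wy":0.0003,"wz":-0.0003,"x":-0.0023,"y":0.0017,"z":0.2667,"aperture":0.0},{"wx":-0.0022,"wy":0.0003,"wz":-0.0003,"x":-0.0023,"y":0.0017,"z":0.2767,"aperture":0.0},{"wx":-0.0022,"wy":0.0003,"wz":-0.0003,"x":-0.0023,"y":0.0017,"z":0.2767,"aperture":0.0}]'; python3 -c "
from h import *
print(row(*slot(-.027,.0597,x=-.001)))"
```

```text
time: 9.25
ee_pos: [0.5276, 0.0768, 0.0704]
eef_rot: [-3.141, -0.0, 1.747]
wrist_force: [-0.1, 0.5, -2.4]
grip_width: 0.009
finger_force: 59.2
[-0.0005, -0.0002, -0.0011, 0.0002, 0.0004, 0.0107]
```

Inside the tray with no contact. Now the last 10 mm, slowly.

Scaled: 0.009 m / 0.6 = 0.015, 0.008 m / 0.6 = 0.0133.

```bash
python3 drive.py '[{"z":0.005,"aperture":0.0},{"z":0.0083,"aperture":0.0},{"z":0.0117,"aperture":0.0},{"z":0.0133,"aperture":0.0},{"z":0.015,"aperture":0.0},{"z":0.015,"aperture":0.0}]'; python3 drive.py '[{"z":0.0017,"aperture":0.0},{"z":0.0017,"aperture":0.0}]'
```

```text
time: 9.85
ee_pos: [0.5278, 0.0768, 0.0619]
eef_rot: [3.141, -0.0, 1.747]
wrist_force: [-0.0, 0.2, -2.6]
grip_width: 0.009
finger_force: 59.3
time: 10.05
ee_pos: [0.5278, 0.0768, 0.0609]
eef_rot: [3.141, -0.0, 1.747]
wrist_force: [-0.5, -0.3, -2.7]
grip_width: 0.0091
finger_force: 59.3
```

Scaled: 0.001 m / 0.6 = 0.0017.

```bash
python3 drive.py '[{"z":0.0017,"aperture":0.0},{"z":0.0017,"aperture":0.0}]'; python3 drive.py '[{"z":0.0017,"aperture":0.0},{"z":0.0017,"aperture":0.0}]'; python3 drive.py '[{"z":0.0008,"aperture":0.0},{"z":0.0008,"aperture":0.0}]'
```

```text
time: 10.25
ee_pos: [0.5277, 0.0768, 0.0599]
eef_rot: [3.141, -0.0, 1.747]
wrist_force: [0.1, 0.2, -2.4]
grip_width: 0.0091
finger_force: 59.3
time: 10.45
ee_pos: [0.5278, 0.0768, 0.0589]
eef_rot: [3.141, -0.0, 1.747]
wrist_force: [-0.3, -0.4, -2.2]
grip_width: 0.0089
finger_force: 59.3
time: 10.65
ee_pos: [0.5278, 0.0767, 0.0584]
eef_rot: [3.141, -0.0, 1.747]
wrist_force: [0.3, 0.3, -2.1]
grip_width: 0.009
finger_force: 59.3
```

Scaled: 0.001 m / 0.6 = 0.0017.

```bash
for i in 1 2; do :; done; python3 drive.py '[{"z":0.0017,"aperture":0.0},{"z":0.0017,"aperture":0.0}]' | grep -E "pos|wrist"; python3 drive.py '[{"z":0.0017,"aperture":0.0},{"z":0.0017,"aperture":0.0}]'| grep -E "pos|wrist"
```

```text
ee_pos: [0.5277, 0.0768, 0.0573]
wrist_force: [1.0, -0.4, -2.4]
ee_pos: [0.5278, 0.0768, 0.0563]
wrist_force: [0.7, 0.5, -2.2]
```

Scaled: 0.001 m / 0.6 = 0.0017.

```bash
python3 drive.py '[{"z":0.0017,"aperture":0.0},{"z":0.0017,"aperture":0.0}]' | grep -E "pos|wrist"; python3 drive.py '[{"z":0.0017,"aperture":0.0},{"z":0.0017,"aperture":0.0}]'| grep -E "pos|wrist"
```

```text
ee_pos: [0.5279, 0.0767, 0.0559]
wrist_force: [-1.9, -0.5, 4.1]
ee_pos: [0.528, 0.0766, 0.0558]
wrist_force: [-4.9, -3.1, 16.5]
```

Scaled: 0.002 m / 0.6 = 0.0033, 0.001 m / 0.6 = 0.0017.

```bash
python3 drive.py '[{"z":-0.002,"aperture":0.0},{"x":0.0017,"z":-0.002,"aperture":0.0},{"x":0.0033,"z":-0.002,"aperture":0.0}]' | grep -E "pos|wrist"; python3 drive.py '[{"x":0.0017,"aperture":0.0},{"x":0.0017,"aperture":0.0}]'| grep -E "pos|wrist"
```

```text
ee_pos: [0.528, 0.0786, 0.056]
wrist_force: [-0.9, -4.9, 9.6]
ee_pos: [0.5279, 0.0797, 0.056]
wrist_force: [0.6, -2.5, 5.5]
```

Scaled: -0.21 m / 0.6 = -0.35, -0.2 m / 0.6 = -0.3333.

```bash
python3 drive.py '[{"aperture":0.015},{"aperture":0.03},{"aperture":0.05},{"aperture":0.05},{"z":-0.0333,"aperture":0.05},{"z":-0.1,"aperture":0.06},{"z":-0.1833,"aperture":0.085},{"z":-0.2667,"aperture":0.085},{"z":-0.3333,"aperture":0.085},{"z":-0.35,"aperture":0.085},{"z":-0.35,"aperture":0.085}]'; python3 - <<'E'
from h import *
c=snap("wrist","w5"); cv2.imwrite("pics/w5.png",cv2.resize(c['color'][0:300,160:560],None,fx=2,fy=2,interpolation=cv2.INTER_CUBIC))
t=np.load('fit2.npz')['T']
f=lambda P:E([0,0,t[2]]).apply(np.array(P))+np.r_[t[:2],0]
print(proj("w5",f([(0,y,.086) for y in (.08,.0275,-.0245,-.08)])), proj("w5",f([(-.06,-.004,.053),(-.06,-.044,.053),(.06,.008,.053),(.06,-.056,.053)])))
print(row(*grasp('L',1,.16)))
E
```

```text
time: 13.05
ee_pos: [0.5281, 0.0799, 0.2674]
eef_rot: [3.137, -0.0, 1.747]
wrist_force: [-0.5, -0.6, -0.5]
grip_width: 0.0846
finger_force: 0.0
[[319.24365886  76.47141969]
 [319.42757436 128.13913181]
 [319.59233022 174.21137096]
 [319.75139212 218.50456073]] [[271.01892668 151.55436151]
 [272.82900825 182.61114058]
 [368.41189969 141.50603218]
 [365.87890329 191.17138459]]
[-0.4491, -0.5191, 1.6134, -0.185, -0.0813, 0.0824]
```

```bash
cat > asc.py <<'E'
from h import *
import sys
n,u0,u1,v0,v1,su,sv=sys.argv[1],*map(int,sys.argv[2:])
c=np.load(f"pics/{n}.npz")["color"].astype(int)
for v in range(v0,v1,sv):
    s=''
    for u in range(u0,u1,su):
        b,g,r=c[v,u]; s+= 'r' if r>1.6*g and r>1.6*b and g<80 else ('W' if b>.78*r and r>90 else ('k' if r>150 else ('o' if r>90 else '.')))
    print(v,s)
E
python3 asc.py w5 250 390 50 235 2 3
```

```text
50 WWkkkko..ooooooooooooooooooooooooooooooooookkkkkkkkkkkkkkkkkkookkkkoWW
53 WWkkkko..ooooooooooooooooooooookkkkkkkkkkkkkkkkkkkkkkkkkkkkkkookkkkWWW
56 WWkkkko..oooooooookkkkkkkkkkkkkkkkkkkkkkkkkkkkkkkWWWWWWWWkkkkookkkkWWW
59 WWokkko.okkkkkkkkkkkkkkkkkkkkrrrrrrrrrrrrWWWWWWWWWWWWWWWWkkkkookkkkWWW
62 WWokkkookkkkkkkkkkkkkkkWWWWWkkkkrrrrrrrrrWWWWWWWWWWWWWWWWkkkkookkkkWWW
65 WWokkkookkkkWWWWWWWWWWWWWWWWkrrkrkrrrrrrrWWWWWWWWWWWWWWWWkkkkookkkkWWW
68 WWokkkookkkkWWWWWWWWWWWWWWWWkkrrrkrrrrrrrWWWWWWWWWWWWWWWWkkkkookkkkWWW
71 WWokkkookkkkWWWWWWWWWWWWWWWWkkrrrkkrrrrroWWWWWWWWWWWWWWWWkkkkookkkoWWW
74 WWWkkkookkkkWWWWWWWWWWWWWWWWkrkrrkkrrrrroWWWWWWWWWWWWWWWWkkkkookkkoWWW
77 WWWkkkookkkkWWWWWWWWWWWWWWWWkrrkrkkrrrrroWWWWWWWWWWWWWWWWkkkkokkkkoWWW
80 WWWkkkookkkkWWWWWWWWWWWWWWWWkrrrkkkrrrrroWWWWWWWWWWWWWWWWkkkookkkkoWWW
83 WWWkkkkokkkkWWWWWWWWWWWWWWWWkkrrkkkrrrrroWWWWWWWWWWWWWWWWkkkookkkkoWWW
86 WWWokkkokkkkWWWWWWWWWWWWWWWWkkkkkkkrorrroWWWWWWWWWWWWWWWWkkkookkkkoWWW
89 WWWokkkookkkWWWWWWWWWWWWWWWWkkkkkkkrorrroWWWWWWWWWWWWWWWWkkkookkkkoWWW
92 WWWokkkookkkkkkkkkkkkkkkkWWWkkkkkrrrkkkkkWWWWWWWWWWWWWWWkkkko
[... 2832 characters left out ...]
kkkkkkkkkkkkkkkkkoWWWWWWW
209 WWWWWWWWkkooooooooooooooooooookkkkkkkkkkkkkkkkkkkkkkkkkkkkkkkkoWWWWWWW
212 WWWWWWWWkkkooooooooooooooooookokkkkkkoooooookkkooooooooookkkkkoWWWWWWW
215 WWWWWWWWkkkooooooooooooooooooooookkkkkkkokookkkooooooooookkkkkoWWWWWWW
218 WWWWWWWWkkkooooooooooooooooookoookkkkooooookkkkooooooooookkkkkoWWWWWWW
221 WWWWWWWWkkkoooooooooooooooooooooooooooooooooooooooooooooookkkkWWWWWWWW
224 WWWWWWWWkkkoooooooooooooooooooooooooooooooooooooooooooooookkkkWWWWWWWW
227 WWWWWWWWokkooooooooooooooooooooooooooooooooooooooooooooooookkkWWWWWWWW
230 WWWWWWWWokkooooooooooooooooooooooooooooooooooooooooooooooookkkWWWWWWWW
233 WWWWWWWWWkkooooooooooooooooooooooooooooooooooooooooooooooookkkWWWWWWWW
```

Box 1 sits in slot 3: its labels and edges match the prediction within a pixel or two, nose −x. Next, box L.

Scaled: -0.185 m / 0.6 = -0.3083, 0.06 m / 0.6 = 0.1, 1.613 rad / 3.1416 = 0.5134.

```bash
python3 drive.py '[{"wx":-0.0127,"wy":-0.0159,"wz":0.0446,"x":-0.05,"y":-0.0167,"aperture":0.085},{"wx":-0.1429,"wy":-0.1652,"wz":0.5134,"x":-0.3083,"y":-0.135,"z":0.0667,"aperture":0.085},{"wx":-0.1429,"wy":-0.1652,"wz":0.5134,"x":-0.3083,"y":-0.135,"z":0.0667,"aperture":0.085},{"wx":-0.1429,"wy":-0.1652,"wz":0.5134,"x":-0.3083,"y":-0.135,"z":0.0667,"aperture":0.085},{"wx":-0.1429,"wy":-0.1652,"wz":0.5134,"x":-0.3083,"y":-0.135,"z":0.0667,"aperture":0.085},{"wx":-0.1429,"wy":-0.1652,"wz":0.5134,"x":-0.3083,"y":-0.135,"z":0.0667,"aperture":0.085},{"wx":-0.1429,"wy":-0.1652,"wz":0.5134,"x":-0.3083,"y":-0.135,"z":0.1,"aperture":0.085},{"wx":-0.1429,"wy":-0.1652,"wz":0.5134,"x":-0.3083,"y":-0.135,"z":0.1367,"aperture":0.085},{"wx":-0.1429,"wy":-0.1652,"wz":0.5134,"x":-0.3083,"y":-0.135,"z":0.1367,"aperture":0.085},{"wx":-0.1429,"wy":-0.1652,"wz":0.5134,"x":-0.3083,"y":-0.135,"z":0.1367,"aperture":0.085},{"wx":-0.1429,"wy":-0.1652,"wz":0.5134,"x":-0.3083,"y":-0.135,"z":0.1367,"aperture":0.085},{"wx":-0.1429,"wy":-0.1652,"wz":0.5134,"x":-0.3083,"y":-0.135,"z":0.1367,"aperture":0.085},{"wx":-0.1429,"wy":-0.1652,"wz":0.5134,"x":-0.3083,"y":-0.135,"z":0.1367,"aperture":0.085},{"wx":-0.1429,"wy":-0.1652,"wz":0.5134,"x":-0.3083,"y":-0.135,"z":0.1367,"aperture":0.085},{"wx":-0.1429,"wy":-0.1652,"wz":0.5134,"x":-0.3083,"y":-0.135,"z":0.1367,"aperture":0.085}]'
cat > chk.py <<'E'
from h import *
from bench import r, cams, get_state, hand_in
print(get_state()['joints']); print(row(*grasp('L',1,.14)),row(*grasp('L',1,.05)))
snap("wrist","w6"); p,R=boxpose('L')
print(proj("w6",R.apply(np.array([(-.005,-.017,.078),(-.005,.017,.078),(.005,.017,.078),(.005,-.017,.078)]))+p).round(1).tolist())
print(proj("w6",R.apply(np.array([(-.06,.032,.045),(-.06,-.032,.045),(.06,.02,.045),(.06,-.02,.045)]))+p).round(1).tolist())
E
python3 chk.py; python3 red.py w6
```

```text
time: 14.6
ee_pos: [0.4787, -0.1165, 0.182]
eef_rot: [2.532, 0.016, 0.074]
wrist_force: [0.7, 0.6, -0.1]
grip_width: 0.0847
finger_force: 0.0
[ 0.09290627  0.36683646  2.03132065 -0.7854404   0.94360066  2.12458547]
[-0.0007, 0.0026, 0.0045, 0.0007, 0.0007, 0.0193] [-0.0007, 0.0026, 0.0045, 0.001, 0.0008, 0.1093]
[[315.5, 223.6], [315.4, 185.1], [327.8, 185.2], [327.3, 223.7]]
[[254.8, 158.2], [259.5, 223.3], [387.3, 171.7], [384.0, 212.3]]
165 ....................................................................................................
168 ........................................rrrrrrrrrrrrrrRRRRRRRRRRRR..R...............................
171 ........................................rrrrrrrrrrrrrrrrrRRRRRRRRRRRRRRRR...........................
174 ........................................rrrrrrrrrrrrrrrrrrrrrRRRRRRRRRRR............................
177 ........................................rrrrrrrrrrrrrrrrrrrrrRRRRRRRRRRR............................
180 ........................................rrrrrrrrrrrrrrrrrrrrrrrrrRRRRRR.............................
183 .....................
[... 2004 characters left out ...]
......................................................................
243 ....................................................................................................
246 ....................................................................................................
249 ....................................................................................................
252 ....................................................................................................
255 ....................................................................................................
258 ....................................................................................................
```

Scaled: 0.105 m / 0.6 = 0.175, 0.0045 m / 0.6 = 0.0075, 0.0045 rad / 3.1416 = 0.0014.

```bash
python3 drive.py '[{"wy":0.0006,"wz":0.0014,"x":0.0033,"y":0.0075,"z":0.075,"aperture":0.085},{"wy":0.0006,"wz":0.0014,"x":0.0033,"y":0.0075,"z":0.1333,"aperture":0.06},{"wy":0.0006,"wz":0.0014,"x":0.0033,"y":0.0075,"z":0.1633,"aperture":0.05},{"wy":0.0006,"wz":0.0014,"x":0.0033,"y":0.0075,"z":0.175,"aperture":0.04},{"wy":0.0006,"wz":0.0014,"x":0.0033,"y":0.0075,"z":0.175,"aperture":0.03},{"wy":0.0006,"wz":0.0014,"x":0.0033,"y":0.0075,"z":0.175,"aperture":0.03}]' 40
python3 drive.py '[{"aperture":0.02},{"aperture":0.012},{"aperture":0.0},{"aperture":0.0},{"aperture":0.0},{"aperture":0.0},{"aperture":0.0}]' 40
```

```text
time: 15.25
ee_pos: [0.4857, -0.1801, 0.1007]
eef_rot: [2.531, 0.007, 0.07]
wrist_force: [-0.2, 0.3, 0.1]
grip_width: 0.0298
finger_force: 0.0
time: 15.95
ee_pos: [0.486, -0.1797, 0.1009]
eef_rot: [2.531, 0.006, 0.07]
wrist_force: [-1.9, 5.6, 6.6]
grip_width: 0.0094
finger_force: 40.0
```

Scaled: -0.15 m / 0.6 = -0.25, -0.12 m / 0.6 = -0.2.

```bash
python3 drive.py '[{"z":-0.0167,"aperture":0.0},{"z":-0.0667,"aperture":0.0},{"z":-0.1333,"aperture":0.0},{"z":-0.2,"aperture":0.0},{"z":-0.25,"aperture":0.0},{"z":-0.25,"aperture":0.0}]' 60; python3 -c "
from h import *
print(row(*slot(-.080,.24)))"
```

```text
time: 16.55
ee_pos: [0.4824, -0.0923, 0.2263]
eef_rot: [2.532, 0.002, 0.072]
wrist_force: [0.4, 0.3, -0.7]
grip_width: 0.0092
finger_force: 58.7
[0.4572, 0.5106, -1.618, 0.0642, -0.0848, -0.076]
```

Scaled: -0.085 m / 0.6 = -0.1417, -0.076 m / 0.6 = -0.1267, -1.618 rad / 3.1416 = -0.515.

```bash
python3 drive.py '[{"wx":0.0127,"wy":0.0159,"wz":-0.0446,"x":0.0033,"y":-0.0083,"z":-0.0333,"aperture":0.0},{"wx":0.1455,"wy":0.1627,"wz":-0.515,"x":0.1067,"y":-0.1417,"z":-0.1267,"aperture":0.0},{"wx":0.1455,"wy":0.1627,"wz":-0.515,"x":0.1067,"y":-0.1417,"z":-0.1267,"aperture":0.0},{"wx":0.1455,"wy":0.1627,"wz":-0.515,"x":0.1067,"y":-0.1417,"z":-0.1267,"aperture":0.0},{"wx":0.1455,"wy":0.1627,"wz":-0.515,"x":0.1067,"y":-0.1417,"z":-0.1267,"aperture":0.0},{"wx":0.1455,"wy":0.1627,"wz":-0.515,"x":0.1067,"y":-0.1417,"z":-0.1267,"aperture":0.0},{"wx":0.1455,"wy":0.1627,"wz":-0.515,"x":0.1067,"y":-0.1417,"z":-0.1267,"aperture":0.0},{"wx":0.1455,"wy":0.1627,"wz":-0.515,"x":0.1067,"y":-0.1417,"z":-0.1267,"aperture":0.0},{"wx":0.1455,"wy":0.1627,"wz":-0.515,"x":0.1067,"y":-0.1417,"z":-0.1267,"aperture":0.0},{"wx":0.1455,"wy":0.1627,"wz":-0.515,"x":0.1067,"y":-0.1417,"z":-0.1267,"aperture":0.0},{"wx":0.1455,"wy":0.1627,"wz":-0.515,"x":0.1067,"y":-0.1417,"z":-0.1267,"aperture":0.0},{"wx":0.1455,"wy":0.1627,"wz":-0.515,"x":0.1067,"y":-0.1417,"z":-0.1267,"aperture":0.0},{"wx":0.1455,"wy":0.1627,"wz":-0.515,"x":0.1067,"y":-0.1417,"z":-0.1267,"aperture":0.0},{"wx":0.1455,"wy":0.1627,"wz":-0.515,"x":0.1067,"y":-0.1417,"z":-0.1267,"aperture":0.0},{"wx":0.1455,"wy":0.1627,"wz":-0.515,"x":0.1067,"y":-0.1417,"z":-0.1267,"aperture":0.0}]'
python3 - <<'E'
from h import *
snap("wrist","w7"); c,M=cam("w7"); T=E(c['rot'])
print(row(*slot(-.080,.24)))
# nominal held box: origin at tool (0,0,.049), nose +tool y, box y -> tool +x
P=np.array([(0,.06),(1,.06),(2,.06)])
Q=np.array([(.032,-.06,.004),(.020,.06,.004),(-.032,-.06,.004),(-.02,.06,.004)])
print(proj("w7",T.apply(Q)+c['pos']).round(1).tolist())
E
python3 asc.py w7 200 450 170 300 3 4
```

```text
time: 18.05
ee_pos: [0.5359, 0.023, 0.2354]
eef_rot: [-3.135, 0.001, 1.744]
wrist_force: [-0.1, 0.2, -0.9]
grip_width: 0.0093
finger_force: 58.8
[-0.0067, 0.0006, -0.0036, 0.0015, 0.0026, -0.0044]
[[208.0, 199.8], [427.9, 220.0], [221.6, 298.2], [419.7, 281.4]]
170 WWWWWWWWWWWWWWWWWWWWoko..oooooooooooookkkkkkkkkkkkkkkkkkkkkokkoWWWWWWWWWWWWWWWWWWWWW
174 WWWWWWWWWWWWWWWWWWWWWko..oooooooooooookkkkkkkkkkkkkkkkkkkkkokkoWWWWWWWWWWWWWWWWWWWWW
178 WWWWWWWWWWWWWWWWWWWWWkk..oooooooooooookkkkkkkkkkkkkkkkkkkkkokkoWWWWWWWWWWWWWWWWWWWWW
182 WWWWWWWWWWWoooooooooooooooooooooooooooooooooooooooooooooookokkoWWWWWWWWWWWWWWWWWWWWW
186 WWWWWWWWWWooooooooooooooooooooooooooooooooooooooooooooooooookkoWWWWWWWWWWWWWWWWWWWWW
190 WWWWWWWWWoooooooooooooooooooooooooooooooooooooooooooooooooookkWWWWWWWWWWWWWWWWWWWWWW
194 WWWWWWWooooooooooooooooooooooooooooooooooooooooooooooooooooooooooooWWWWWWWWWWWWWWWWW
198 WWWWWWoooooooooooooooooooooooooooooooooooooooooooooooooooooooooooooooWWWWWWWWWWWWWWW
202 WWWWWkkkkkkkkkkoooooooooooooooooooooooooooooooooooooooooooooooooooooooWWWWWWWWWWWWWW
206 WWWWkkkkkkkkkkkkkkkkkkkkkkkkkoooo
[... 1398 characters left out ...]
kkkkkWWWWWWWWWWWWWWWW.....WWW..rrrrrr.WWWW....WWWWWWWWWWWWWWWWkkkkkkkkkkkkkko
274 WWWWWWWkkkkkWWWWWWWWWWWWWWWW....WWWW..rrrrr..WWWW....WWWWkkkkkkkkkkkkkkkkkkkkkkkkkko
278 WWWWWWWokkkkWWWWWWWWWWWWWWWW....WWWW..rrrrr...WWW.....kkkkkkkkkkkkkkkkkkkkkkkkkkkkkk
282 WWWWWWWWkkkkWWWWWWWWWWWWWWW.......WW..rrrrrr.WW.......okkkkkkkkooWWWWkkkkWkkkkkkkkkk
286 WWWWWWWWkkkkkWkkkkkkkkkkkk.........W..rrrrrr.W..........WWWWWWWWWWWWWWkkkkkkkkkkkkkk
290 WWWWWWWWkkkko.....okkkkkko............rrrrrr.............WWWWWW......WWkkkkkkkkWWkkW
294 WWWWWWWWWo.........okoo...............rrrrrr.................W..........kkkkkkkWWkWW
298 WWWWWWWW..............................rrrrrr..............................WokkkkWWWW
```

Held box 2 sits in the hand as expected (midline within 1 px, nose +x). Lowering into slot 4.

Scaled: 0.11 m / 0.6 = 0.1833, 0.0016 m / 0.6 = 0.0027, -0.007 rad / 3.1416 = -0.0022.

```bash
python3 drive.py '[{"wx":-0.0022,"wz":-0.001,"x":0.0025,"y":0.0027,"z":0.05,"aperture":0.0},{"wx":-0.0022,"wz":-0.001,"x":0.0025,"y":0.0027,"z":0.1167,"aperture":0.0},{"wx":-0.0022,"wz":-0.001,"x":0.0025,"y":0.0027,"z":0.1667,"aperture":0.0},{"wx":-0.0022,"wz":-0.001,"x":0.0025,"y":0.0027,"z":0.1833,"aperture":0.0},{"wx":-0.0022,"wz":-0.001,"x":0.0025,"y":0.0027,"z":0.1833,"aperture":0.0}]'; python3 -c "
from h import *
print(row(*slot(-.080,.066,x=-.001)))"
```

```text
time: 18.6
ee_pos: [0.5362, 0.0249, 0.1249]
eef_rot: [-3.14, -0.0, 1.749]
wrist_force: [-0.3, -0.2, -0.7]
grip_width: 0.0089
finger_force: 58.8
[-0.002, -0.0002, 0.0005, -0.0002, 0.0012, 0.0589]
```

Scaled: 0.035 m / 0.6 = 0.0583, 0.03 m / 0.6 = 0.05, -0.002 rad / 3.1416 = -0.0006.

```bash
python3 drive.py '[{"wx":-0.0006,"y":0.0017,"z":0.0167,"aperture":0.0},{"wx":-0.0006,"y":0.0017,"z":0.0333,"aperture":0.0},{"wx":-0.0006,"y":0.0017,"z":0.05,"aperture":0.0},{"wx":-0.0006,"y":0.0017,"z":0.0583,"aperture":0.0},{"wx":-0.0006,"y":0.0017,"z":0.0583,"aperture":0.0}]' | grep -E "pos|rot|wrist"; python3 drive.py '[{"z":0.0133,"aperture":0.0},{"z":0.025,"aperture":0.0},{"z":0.0333,"aperture":0.0},{"z":0.0383,"aperture":0.0},{"z":0.0383,"aperture":0.0}]'| grep -E "pos|rot|wrist|time"
```

```text
ee_pos: [0.5377, 0.0248, 0.0902]
eef_rot: [3.14, -0.0, 1.749]
wrist_force: [0.3, -0.2, -1.2]
time: 19.6
ee_pos: [0.5379, 0.0248, 0.0674]
eef_rot: [3.14, -0.0, 1.749]
wrist_force: [-0.3, -0.5, -1.2]
```

Scaled: 0.0085 m / 0.6 = 0.0142, 0.007 m / 0.6 = 0.0117.

```bash
python3 drive.py '[{"z":0.005,"aperture":0.0},{"z":0.0083,"aperture":0.0},{"z":0.0117,"aperture":0.0},{"z":0.0142,"aperture":0.0},{"z":0.0142,"aperture":0.0}]' | grep -E "pos|wrist"; python3 drive.py '[{"z":0.0017,"aperture":0.0},{"z":0.0017,"aperture":0.0}]'| grep -E "pos|wrist"
```

```text
ee_pos: [0.5381, 0.0248, 0.0593]
wrist_force: [-0.4, -0.1, -0.8]
ee_pos: [0.5384, 0.0248, 0.0586]
wrist_force: [0.1, -0.2, -0.5]
```

Scaled: 0.001 m / 0.6 = 0.0017.

```bash
python3 drive.py '[{"z":0.0017,"aperture":0.0},{"z":0.0017,"aperture":0.0}]'| grep -E "pos|wrist"
```

```text
ee_pos: [0.5386, 0.0248, 0.0585]
wrist_force: [-1.6, 0.1, 9.2]
```

Floor contact. Release and retreat.

```bash
python3 drive.py '[{"z":-0.0013,"aperture":0.0},{"z":-0.0013,"aperture":0.015},{"z":-0.0013,"aperture":0.03},{"z":-0.0013,"aperture":0.05},{"z":-0.0013,"aperture":0.05},{"z":-0.0333,"aperture":0.05},{"z":-0.1,"aperture":0.06},{"z":-0.1833,"aperture":0.085},{"z":-0.2667,"aperture":0.085},{"z":-0.3333,"aperture":0.085},{"z":-0.4,"aperture":0.085},{"z":-0.4,"aperture":0.085}]'; python3 - <<'E'
from h import *
snap("wrist","w8")
t=np.load('fit2.npz')['T']
f=lambda P:E([0,0,t[2]]).apply(np.array(P))+np.r_[t[:2],0]
print(proj("w8",f([(-.06,-.048,.053),(-.06,-.112,.053),(.06,-.06,.053),(.06,-.1,.053)])).round(1).tolist(),proj("w8",f([(0,-.063,.086),(0,-.097,.086)])).round(1).tolist())
E
python3 asc.py w8 250 390 90 240 2 3
```

```text
time: 21.7
ee_pos: [0.5406, 0.0248, 0.3035]
eef_rot: [3.128, 0.002, 1.749]
wrist_force: [-0.1, -0.3, 0.4]
grip_width: 0.0849
finger_force: 0.0
[[271.1, 137.2], [273.6, 183.1], [360.1, 145.9], [358.9, 174.5]] [[315.9, 152.7], [316.0, 179.0]]
90 WWWWokkookkkWWWWWWWWWWWWWWkrrrrrrrrrrrkkkkkkkkkkkkkkkkkkookkkoWWWWWWWW
93 WWWWWkkookkkWWWWWWWWWWWWWkkkkkkkkkkkkkkkkkkkkkkkkkkkkkkkookkkoWWWWWWWW
96 WWWWWkkookkkkkkkkkkkkkkkkkkkkkkkkkkkkkkkkkkkkkkkkkkkkkkkkokkkoWWWWWWWW
99 WWWWWkkkokkkkkkkkkkkkkkkkkkkkkkkkkkkkkkkkkkkkkkkkkkkkkkkkokkkoWWWWWWWW
102 WWWWWkkkookkkkkkkkkkkkkkkkkkkkkkkkkkkkokkkkkWWWWWWWWWkkkookkkoWWWWWWWW
105 WWWWWkkko.kkkkkkkkkkkkkkkkkkrrrrrrrrrrrWWWWWWWWWWWWWWkkkookkkWWWWWWWWW
108 WWWWWkkko.kkkkkWWWWWWWWWWWWWorrrrrrorrrWWWWWWWWWWWWWWkkkookkkWWWWWWWWW
111 WWWWWkkko.kkkkWWWWWWWWWWWWWWkrrrkrrorrrWWWWWWWWWWWWWWkkkookkoWWWWWWWWW
114 WWWWWkkko.okkkWWWWWWWWWWWWWWkrrrkrrorrrWWWWWWWWWWWWWWkkkookkoWWWWWWWWW
117 WWWWWokko.okkkWWWWWWWWWWWWWWkrrrkrrorrrWWWWWWWWWWWWWWkkkookkoWWWWWWWWW
120 WWWWWokko.okkkWWWWWWWWWWWWWWkrrrkrrorrrWWWWWWWWWWWWWWkkkookkoWWWWWWWWW
123 WWWWWWkko.okkkWWWWWWWWWWWWWWkrrrkr
[... 2186 characters left out ...]
WWWWWWWWWWWWWWWWWWWWWWWWW
213 WWWWWWWWWWWWWWWWWWWWWWWWWWWWWWWWWWWWWWWWWWWWWWWWWWWWWWWWWWWWWWWWWWWWWW
216 WWWWWWWWWWWWWWWWWWWWWWWWWWWWWWWWWWWWWWWWWWWWWWWWWWWWWWWWWWWWWWWWWWWWWW
219 WWWWWWWWWWWWWWWWWWWWWWWWWWWWWWWWWWWWWWWWWWWWWWWWWWWWWWWWWWWWWWWWWWWWWW
222 WWWWWWWWWWWWWWWWWWWWWWWWWWWWWWWWWWWWWWWWWWWWWWWWWWWWWWWWWWWWWWWWWWWWWW
225 WWWWWWWWWWWWWWWWWWWWWWWWWWWWWWWWWWWWWWWWWWWWWWWWWWWWWWWWWWWWWWWWWWWWWW
228 WWWWWWWWWWWWWWWWWWWWWWWWWWWWWWWWWWWWWWWWWWWWWWWWWWWWWWWWWWWWWWWWWWWWWW
231 WWWWWWWWWWWWWWWWWWWWWWWWWWWWWWWWWWWWWWWWWWWWWWWWWWWWWWWWWWWWWWWWWWWWWW
234 WWWWWWWWWWWWWWWWWWWWWWWWWWWWWWWWWWWWWWWWWWWWWWWWWWWWWWWWWWWWWWWWWWWWWW
237 WWWWWWWWWWWWWWWWWWWWWWWWWWWWWWWWWWWWWWWWWWWWWWWWWWWWWWWWWWWWWWWWWWWWW.
```

All four boxes lie nested in the row and match the predicted edges. The floor-contact height also agrees with the grasp height, and the arm is clear.

```bash
python3 -c "
from bench import r, cams, get_state, hand_in
print(hand_in())"
```

```text
the job is handed in; nothing more can be done
None
```

Both stand boxes are packed in the tray's empty half, noses alternating with the two already there; each was lowered to floor contact before release. I handed the job in at about 21.7 s of the 51 s limit; the last camera check showed all four in the row, but I did not separately measure the lid heights or re-check the pitcher, cup and bell.

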